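# Nudge the microplate adapter onto the shaker's locating pins

### The arm

A 7-joint arm with a two-finger parallel gripper is mounted at the origin on the work surface. World frame = base frame: x ahead of the robot, y to its left, z up, the work surface at z = 0. Lengths are in m, angles in degrees, forces in N, time in s.
With the tool pointing down it reaches from about 0.425 to 0.875 m from the base axis. Payload 4.7 kg.
Tool frame: the origin (TCP) lies at the very end of the fingers, on their centre line; the grasp point (between the pads) lies env.hold_point_z behind it (env.hold_point_z is the distance from the TCP to the grasp point, in m); z points along the fingers, y is the line along which they close (so a half turn about z gives the same grasp; the last joint's range is limited). The gripper opens to 87 mm and grips with 3 to 60 N. Pads are 19 mm wide; open, the fingers measure 117 mm over their backs; the gripper's body (75 mm by 190 mm) begins 51 mm behind the grasp point.
Start: joints at [-70.984, 18.392, -4.016, 83.108, 1.295, 78.541, -3.26], TCP at [0.203, 0.617, 0.223] pointing down, gripper open.
Joint ranges: [-163.93, 163.93], [-17.29, 119.83], [-79.2, 71.16], [3.27, 140.29], [-89.18, 269.18], [5.43, 117.66], [-154.24, 154.24]. Speed limits (degrees/s): [147.25, 147.25, 180, 180, 180, 180, 180].

### API

Orientations are given as [roll, pitch, yaw] about the fixed x, y, z axes, in that order (R = Rz(yaw) Ry(pitch) Rx(roll)).
In Python, from cell import env gives the robot as it stands.
- The arm moves only by the shell command python3 -m jog 'ROWS' [FORCE]. ROWS is JSON, a list of rows, each an object with "dp": the shift along the tool's x, y, z in cm, a list of three; "twist": the turn about the tool's z in degrees; "fingers": the opening, from 0 (shut) to 1 (fully open). A call has 1 to 8 rows; each row is the pose to reach, as a shift and turn from the pose commanded when the call began, along the tool's axes at that moment; what a row does not reach only later rows make up. A row lasts 1/8 s, in which the tool goes at most 62.5 mm and 10.7 degrees, less where a joint would pass 70% of its speed; a pose out of reach is approached as far as the arm can. A call with a gripper value outside its range is refused whole. The fingers move at their own pace and stop on an object; FORCE is the grip in N (left out, the last holds). Time passes only in rows, so rows that repeat a pose let the fingers close. It gives the time, the measured TCP pose, the force, the opening and the grip force at its end, in the units of the state.
- env.get_obs(): the state, without advancing time (a new reading comes with each control period).
- env.read_camera(name): name is "side" or "top"; returns a dict with "pixels" (420x560x3 uint8, blue, green, red), "depth" (420x560 float32, m along the optical axis (not along the pixel's ray), 0 where there is no reading), "fx", "fy", "cx", "cy" (pixels), "k1" (the pictures are not rectified: a ray, as slopes to the right and down, at radius r is drawn at 1 + k1 r^2 times it, then the intrinsics apply), "rvec" (rotation vector, rad) and "tvec" (3), from world to camera coordinates, as OpenCV has them. Camera axes: x right, y down, z forward; pixel columns grow to the right and rows downward; lengths in m; the calibration is good to about 2 mm. A picture is of the moment at which its call begins.
- env.sign_off(): hands the job in; it is judged then, once.
The state is a dict: "time_s": time; "qpos": joint angles; "joint_velocities": joint speeds; "effort": joint torques, N m; "tool_pos": TCP position; "tool_rot": TCP orientation; "force": force on the tool from outside, world axes, zero at the start; "wrist_torque": the same for the moment, N m; "grip_width": finger opening in m; "grasp_force": force on a finger pad.
Only numpy, scipy, OpenCV 4.12 (cv2) and the standard library are available. Lean on these libraries where they do the work, as an engineer would, in place of code of your own. Each camera call takes 0.05 s, during which the arm holds its last target. There are 200 camera calls.

### The job

The aluminium adapter plate on the microplate shaker was put down off its pins: it rides crooked on top of them. Nudge it sideways with the fingertips, without lifting it, until both of its holes drop over the two locating pins and it lies flat, fully home on the platform. Leave everything else on the bench where it stands.

Things in the scene. Friction and masses are not known exactly. Their poses are not given: they have to be found in the camera images.
- shaker: Microplate shaker, fixed: white housing 260 mm wide (y), x -100 to 105 mm, flat top 55 mm above the bench; in front of it (x -150 to -100) a sloping control panel with knobs, nowhere above 58 mm. On four posts above the housing: a bare steel platform (see point platform). Origin: on the bench below the platform's centre; x from the panel to the back, y left seen from the panel, z up.
- platform (a point): Centre of the platform's top face, 75 mm above the bench; axes as the shaker. The platform is 122 mm (x) by 198 mm (y) and 12 mm thick, with an 8 mm gap beneath it. The adapter plate is 1 mm larger all round, so when home its edges are practically flush with the platform's on all four sides.
- pin_left (a point): Foot of the left locating pin, at the height of the platform's top; 22 mm behind the platform's centre (+x) and 74 mm to its left (+y). Each pin is 8 mm in diameter and 8 mm tall: 3 mm straight, then a cone that narrows to a 3 mm tip.
- pin_right (a point): Foot of the right locating pin, the same, 74 mm to the right (-y) of the platform's centre line.
- adapter: Adapter plate, loose, 0.33 kg, aluminium, 124 (x) x 200 (y) x 5 mm, two 11 mm through holes, four L-shaped lugs 6 mm high on top. Starts 14-26 mm off home towards the panel, up to 18 mm to either side, turned up to 0.08 rad, tilted 0.1 rad: rear on the pin tips, front overhanging the platform, rising 2 mm as it slides home. Slides at 3-15 N. Origin: centre of underside; home axes as the shaker's.
- hole_left (a point): Centre of the left hole at the plate's underside, 22 mm behind the plate's centre (+x) and 74 mm to its left (+y). It belongs on pin_left.
- hole_right (a point): Centre of the right hole at the plate's underside, 22 mm behind and 74 mm to the right (-y) of the plate's centre. It belongs on pin_right.
- microplate: Bystander: loose pale plastic well plate, 128 x 86 x 17 mm, on the bench to the left of the shaker. Origin: centre of its underside.
- tube_rack: Bystander: loose white rack, 200 mm long (x) by 56 mm, with ten capped tubes up to 97 mm high, on the bench to the right of the shaker. Origin: centre of its underside.
- vial: Bystander: small amber vial with black cap, 22 mm across, 36 mm high, standing loose on the housing's rear left corner, behind the platform. Origin: centre of its underside.
- reagent: Bystander: loose amber reagent bottle, 68 mm across, 130 mm high, on the left of the bench. Origin: centre of its underside.
- tip_box: Bystander: loose blue box with pale lid, 122 x 87 x 67 mm, on the left of the bench. Origin: centre of its underside.
- specimen_cup: Bystander: loose white cup, 66 mm across, 65 mm high, on the right of the bench. Origin: centre of its underside.
- timer: Bystander: loose flat white timer, 68 x 68 x 20 mm, on the right of the bench. Origin: centre of its underside.
Things that resemble listed ones, but are neither listed nor needed, are in the scene too. There is more than one size of the adapter; the one meant has the size given above.

How it is judged:
By the outcome, as a careful person would: the job done as asked, in the order asked, and still so for the second after the job is handed in, with the robot touching nothing.
It also fails if it takes over 58 s, if anything falls off the work surface, if the arm or the gripper's body presses on something with over 40 N, if the wrist force passes 120 N, or if a joint passes its speed limit or range.

## Working session

There is one attempt and no reset: what is moved stays moved. The work goes in short steps, Python scripts to look and compute and a shell command to move; the robot and the scene stay as the last step left them, time stands still between calls to the robot, and variables do not carry over. Pictures are saved under pics/ and viewed, at most 10 in all, crops included, and the job is handed in when it is done.

```bash
mkdir -p pics; ls; cat > h.py <<'E'
import numpy as np, cv2
from cell import env
def cam(n):
    c=env.read_camera(n); return c
def world(c,u,v,d=None,z=None):
    """pixel -> world by depth, or on plane z"""
    x=(u-c['cx'])/c['fx']; y=(v-c['cy'])/c['fy']
    a,b=x,y
    for _ in range(20):
        s=1+c['k1']*(a*a+b*b); a,b=x/s,y/s
    R,_=cv2.Rodrigues(np.array(c['rvec'],float)); t=np.array(c['tvec'],float).ravel()
    o=-R.T@t; r=np.array([a,b,1.])@R
    if z is not None: return o+r*(z-o[2])/r[2]
    return o+r*(c['depth'][int(round(v)),int(round(u))] if d is None else d)
def pix(c,p):
    R,_=cv2.Rodrigues(np.array(c['rvec'],float)); q=R@np.array(p,float)+np.array(c['tvec'],float).ravel()
    a,b=q[:2]/q[2]; s=1+c['k1']*(a*a+b*b)
    return c['fx']*a*s+c['cx'],c['fy']*b*s+c['cy']
E
python3 - <<'E'
from h import *
for n in('top','side'):
    c=cam(n); cv2.imwrite(f'pics/{n}0.png',c['pixels']); R,_=cv2.Rodrigues(np.array(c['rvec'],float)); print(n,-R.T@np.array(c['tvec']).ravel(),c['fx'],c['k1'])
    np.save(f'{n}0.npy',c,allow_pickle=True)
print(env.get_obs(),env.hold_point_z)
E
```

```text
pics
top [0.26677278 0.01314083 1.62288221] 496.1010659232863 0.009524892930373468
side [ 0.24924453 -0.89514035  0.88477302] 432.01184402668804 -0.005623009685100837
{'time_s': 0.1, 'qpos': array([-70.9836525 ,  18.43486934,  -4.01487339,  83.16741709,
         1.29568489,  78.54410565,  -3.25959133]), 'joint_velocities': array([ 0.0115825 , -0.02626379, -0.00323056, -0.12604697,  0.04681974,
       -0.05201794,  0.03486539]), 'effort': array([ 1.88231625e-04, -4.92571700e+01, -4.05665673e-01, -3.13396955e+01,
       -6.41149934e-02,  3.95936274e-02,  9.24561846e-05]), 'tool_pos': array([0.20300811, 0.61694613, 0.22157453]), 'tool_rot': array([-1.79898880e+02,  6.49681333e-03,  1.61793163e+02]), 'force': array([-0.14151508,  0.42830259, -0.42733381]), 'wrist_torque': array([-0.00076924,  0.0201305 , -0.01546453]), 'grasp_force': 0.0, 'grip_width': 0.08669713003080427} 0.0187
```

View pics/top0.png

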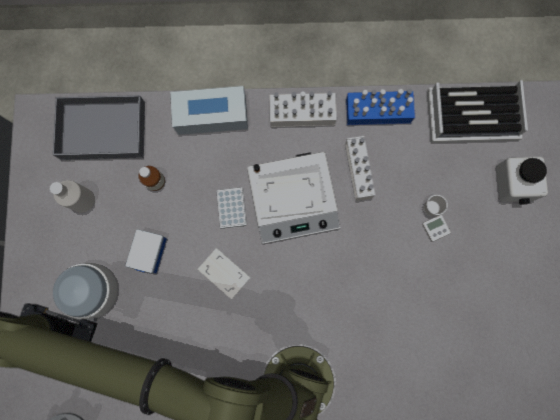

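View pics/side0.png

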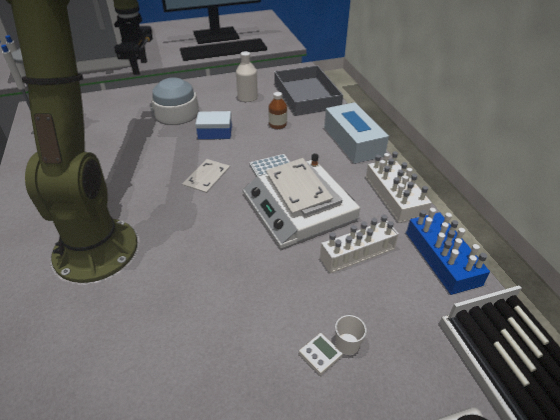

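The top picture shows the shaker at about (295,197) with a plate on it at (292,193). Another plate lies on the bench at (224,273), and it looks smaller. The robot base is at (300,375). Next I'll take enlarged crops and find the shaker's pose.

```bash
python3 - <<'E'
from h import *
t=np.load('top0.npy',allow_pickle=True).item(); s=np.load('side0.npy',allow_pickle=True).item()
a=cv2.resize(t['pixels'][140:250,240:350],(600,600),interpolation=cv2.INTER_CUBIC)
cv2.imwrite('pics/topc.png',a)
b=cv2.resize(s['pixels'][145:255,230:370],(800,600)[:2],interpolation=cv2.INTER_CUBIC)
b=cv2.resize(s['pixels'][145:250,230:370],(800,600),interpolation=cv2.INTER_CUBIC)
cv2.imwrite('pics/sidec.png',b)
for u,v in[(292,193),(224,273),(246,272),(225,297),(200,273),(222,249),(256,215),(335,205)]:
    print(u,v,world(t,u,v).round(4))
E
```

```text
292 193 [0.5871 0.005  0.0883]
224 273 [0.3455 0.2315 0.0068]
246 272 [ 3.473e-01  1.609e-01 -3.000e-04]
225 297 [0.2688 0.2291 0.0022]
200 273 [0.3478 0.31   0.002 ]
222 249 [0.4237 0.238  0.0053]
256 215 [0.5237 0.1213 0.0639]
335 205 [ 0.5516 -0.1325  0.0524]
```

View pics/topc.png

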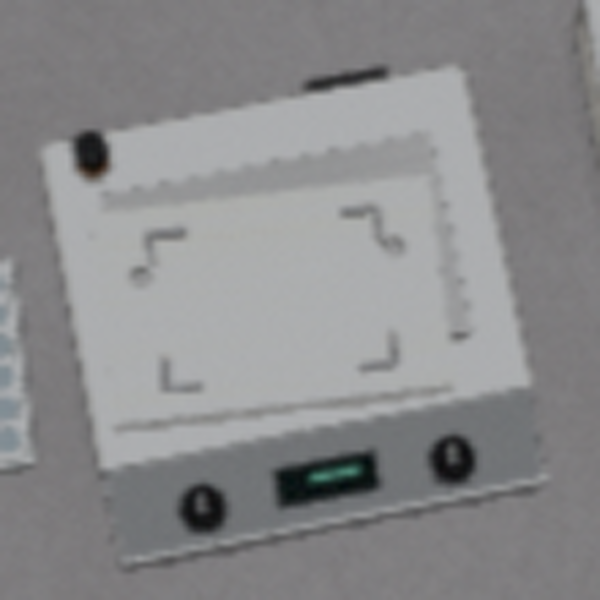

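View pics/sidec.png

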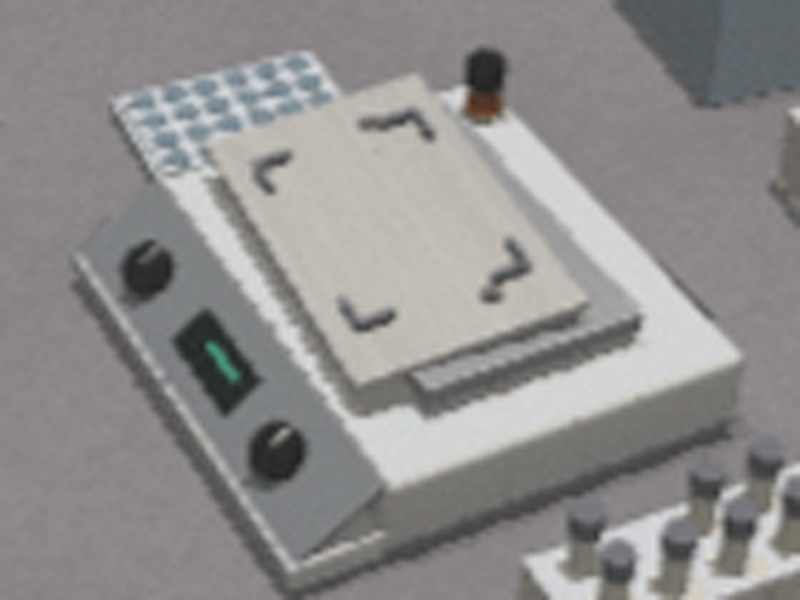

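The plate on the shaker covers the platform (about 124x200), so it is the one meant; the bench plate at (224,273) is smaller. Its holes show at crop (140,276) and (394,245), and the front edge overhangs towards the panel. Next I'll fit both poses from these corners.

```bash
cat > fit.py <<'E'
from h import *
from scipy.optimize import least_squares
t=np.load('top0.npy',allow_pickle=True).item(); s=np.load('side0.npy',allow_pickle=True).item()
T=lambda u,v:(240+(u+.5)/5.4545-.5,140+(v+.5)/5.4545-.5)
S=lambda u,v:(230+(u+.5)/5.714-.5,145+(v+.5)/5.714-.5)
def W(p,q): # shaker frame -> world
    c,n=np.cos(p[2]),np.sin(p[2]); return np.array([p[0]+c*q[0]-n*q[1],p[1]+n*q[0]+c*q[1],q[2]])
sh=[(t,T(43,148),(.105,.13,.055)),(t,T(462,68),(.105,-.13,.055)),(t,T(103,468),(-.1,.13,.055)),(t,T(530,385),(-.1,-.13,.055)),
 (t,T(432,135),(.061,-.099,.075)),(s,S(742,358),(.105,-.13,.055)),(s,S(388,487),(-.1,-.13,.055)),(s,S(640,318),(.061,-.099,.075))]
def solve(f,p0):
    r=least_squares(f,p0,loss='soft_l1'); return r.x,r.fun.reshape(-1,2)
for cams in ((t,),(s,),(t,s)):
    L=[x for x in sh if any(x[0] is c for c in cams)]
    P,e=solve(lambda p:np.ravel([np.subtract(pix(c,W(p,q)),u) for c,u,q in L]),[.59,0,-.1])
    print('shaker',P.round(4),np.degrees(P[2]).round(2)); print(e.round(1).tolist())
    pl=[(t,T(140,276),(.022,.074)),(t,T(394,245),(.022,-.074)),(t,T(430,178),(.062,-.1)),(t,T(115,428),(-.062,.1)),(t,T(452,387),(-.062,-.1)),(t,T(101,212),(.062,.1)),
     (s,S(588,302),(.062,-.1)),(s,S(358,385),(-.062,-.1)),(s,S(210,150),(-.062,.1)),(s,S(415,75),(.062,.1))]
    L2=[x for x in pl if any(x[0] is c for c in cams)]
    def plate(p,q):
        a=W(p,(q[0],q[1],0)); a[2]=.075+.0964*(a[0]+.061)+.005; return W(P,a)
    Q,e=solve(lambda p:np.ravel([np.subtract(pix(c,plate(p,q)),u) for c,u,q in L2]),[-.02,0,0])
    print('plate in shaker',Q.round(4)); print(e.round(1).tolist())
E
python3 fit.py
```

```text
shaker [0.6063 0.0044 0.168 ] 9.63
[[-0.8, -0.9], [0.5, -1.1], [-0.4, 1.7], [1.1, 1.4], [-0.2, -0.4]]
plate in shaker [-0.0215  0.0121 -0.0804]
[[0.3, 0.1], [0.2, 0.6], [0.2, -0.5], [-0.4, -0.4], [0.8, 0.1], [-2.1, 0.2]]
shaker [0.6026 0.0023 0.1762] 10.1
[[0.8, -0.4], [-1.0, 0.9], [0.1, -0.5]]
plate in shaker [-0.0192  0.0112 -0.0759]
[[0.6, 0.1], [-0.1, 0.6], [-1.2, -0.7], [0.3, -0.3]]
shaker [0.6051 0.004  0.1665] 9.54
[[-0.7, -0.6], [0.7, -0.7], [-0.3, 2.0], [1.2, 1.8], [-0.0, -0.0], [1.2, -0.7], [-0.9, 0.2], [0.5, -0.9]]
plate in shaker [-0.0207  0.0116 -0.0748]
[[0.5, 0.2], [0.3, 0.6], [0.4, -0.5], [-0.1, -0.2], [1.1, 0.0], [-1.9, 0.4], [0.5, -0.3], [-0.4, 0.0], [-0.8, -1.3], [0.7, -0.6]]
```

```bash
cat >> h.py <<'E'
P=(.604,.003,.169)
def sh2w(x,y,z):
    c,n=np.cos(P[2]),np.sin(P[2]); return np.array([P[0]+c*x-n*y,P[1]+n*x+c*y,z])
def w2sh(p):
    c,n=np.cos(P[2]),np.sin(P[2]); d=np.array(p)-[P[0],P[1],0]; return np.array([c*d[0]+n*d[1],-n*d[0]+c*d[1],d[2]])
def dp(x,y,z,yaw):
    """cm in tool axes to shaker-frame point; twist to world yaw"""
    from scipy.spatial.transform import Rotation as Ro
    o=env.get_obs(); R=Ro.from_euler('xyz',o['tool_rot'],degrees=True).as_matrix()
    tw=-((yaw-o['tool_rot'][2]+180)%360-180)
    return (R.T@(sh2w(x,y,z)-o['tool_pos'])*100).round(2),round(tw,1)
E
sed -n 12p fit.py >/dev/null
sed -i 's/(t,T(103,468).*/\n (t,T(105,195),(.061,.099,.075)),/; ' fit.py; sed -n 8,12p fit.py; python3 fit.py | grep -v '\[\['
python3 -c "
from h import *
print(dp(-.02,.14,.22,99.7),sh2w(-.02,.14,.22))"
```

```text
sh=[(t,T(43,148),(.105,.13,.055)),(t,T(462,68),(.105,-.13,.055)),
 (t,T(105,195),(.061,.099,.075)),
 (t,T(432,135),(.061,-.099,.075)),(s,S(742,358),(.105,-.13,.055)),(s,S(388,487),(-.1,-.13,.055)),(s,S(640,318),(.061,-.099,.075))]
def solve(f,p0):
    r=least_squares(f,p0,loss='soft_l1'); return r.x,r.fun.reshape(-1,2)
shaker [0.6044 0.0033 0.1674] 9.59
plate in shaker [-0.0195  0.0129 -0.0798]
shaker [0.6026 0.0023 0.1762] 10.1
plate in shaker [-0.0192  0.0112 -0.0759]
shaker [0.604  0.0031 0.1674] 9.59
plate in shaker [-0.0195  0.0123 -0.0757]
(array([-48.96, -34.35,   0.22]), np.float64(62.1)) [0.5607374  0.13764155 0.22      ]
```

```bash
python3 -m jog '[{"dp":[-5,-3.5,0],"twist":6,"fingers":1},{"dp":[-10,-7,0],"twist":13,"fingers":1},{"dp":[-15,-10.5,0],"twist":20,"fingers":1},{"dp":[-20,-14,0],"twist":27,"fingers":1},{"dp":[-25,-17.5,0],"twist":34,"fingers":1},{"dp":[-30,-21,0],"twist":41,"fingers":1},{"dp":[-35,-24.5,0],"twist":48,"fingers":1},{"dp":[-40,-28,0],"twist":55,"fingers":1}]'
python3 -c "
from h import *
print(dp(-.02,.14,.12,99.7))"
```

```text
time_s: 1.1
tool_pos: [0.4963, 0.2247, 0.2224]
tool_rot: [-180.0, -0.0, 106.6]
force: [1.0, 0.6, -0.7]
grip_width: 0.0871
grasp_force: 0.0
(array([-10.19,   3.69,  10.23]), np.float64(6.9))
```

```bash
python3 -m jog '[{"dp":[-5,1.8,0],"twist":4},{"dp":[-10.2,3.7,2],"twist":7},{"dp":[-10.2,3.7,7],"twist":7},{"dp":[-10.2,3.7,11],"twist":7},{"dp":[-10.2,3.7,11],"twist":7},{"dp":[-10.2,3.7,11],"twist":7}]'
python3 - <<'E'
from h import *
o=env.get_obs(); print(w2sh(o['tool_pos']),dp(-.02,.14,.071,99.7))
c=cam('side'); p=[pix(c,sh2w(-.02,.14,.071))]; print(p)
cv2.imwrite('pics/side1.png',cv2.resize(c['pixels'][125:245,220:380],(800,600),interpolation=cv2.INTER_CUBIC))
E
```

```text
[-0.06888017  0.2366796   0.22237077] (array([-10.19,   3.69,  15.13]), np.float64(6.9))
[(np.float64(277.9439670652742), np.float64(162.62435800590347))]validation failed for argument at $[0]...
```

View pics/side1.png

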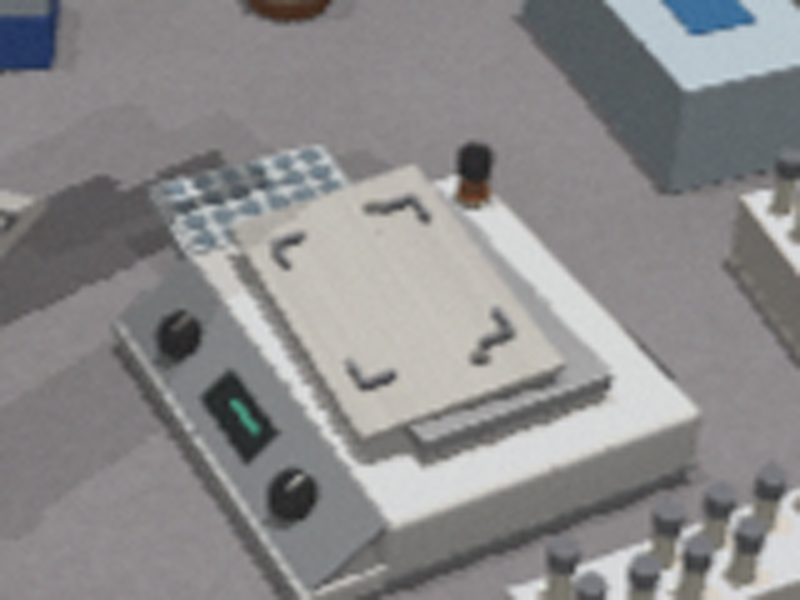

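The picture shows the scene unchanged, with the plate at crop (400,300). The call was refused because "fingers" is required in every row, so I'll send it again.

```bash
python3 -m jog '[{"dp":[-5,1.8,0],"twist":4,"fingers":1},{"dp":[-10.2,3.7,2],"twist":7,"fingers":1},{"dp":[-10.2,3.7,7],"twist":7,"fingers":1},{"dp":[-10.2,3.7,11],"twist":7,"fingers":1},{"dp":[-10.2,3.7,11],"twist":7,"fingers":1},{"dp":[-10.2,3.7,11],"twist":7,"fingers":1}]'
python3 - <<'E'
from h import *
o=env.get_obs(); print(w2sh(o['tool_pos']),dp(-.02,.14,.071,99.7),dp(-.02,.110,.071,99.7))
c=cam('side')
cv2.imwrite('pics/side2.png',cv2.resize(c['pixels'][125:245,220:380],(800,600),interpolation=cv2.INTER_CUBIC))
E
```

```text
time_s: 1.9
tool_pos: [0.5614, 0.14, 0.114]
tool_rot: [179.9, -0.0, 99.8]
force: [-0.8, -0.4, 0.4]
grip_width: 0.0872
grasp_force: 0.0
[-0.01899288  0.14222606  0.11404417] (array([-0.22, -0.11,  4.3 ]), np.float64(0.1)) (array([-3.22, -0.12,  4.3 ]), np.float64(0.1))
```

View pics/side2.png

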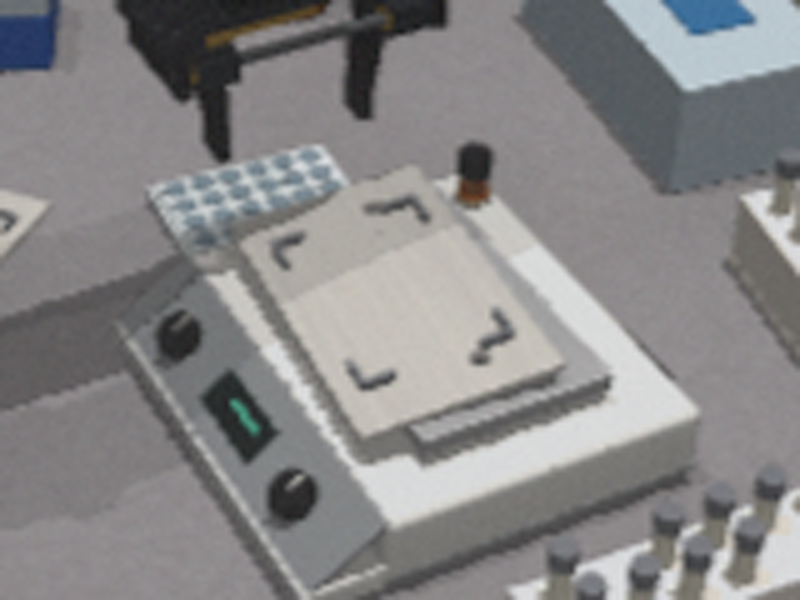

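The fingertips show at crop (217,155) and (360,115), left of the plate and in line with its left edge. I'll go down and creep in until contact.

```bash
python3 -m jog '[{"dp":[-0.2,-0.1,2.2],"twist":0,"fingers":1},{"dp":[-0.2,-0.1,4.3],"twist":0,"fingers":1},{"dp":[-0.2,-0.1,4.3],"twist":0,"fingers":1},{"dp":[-0.5,-0.1,4.3],"twist":0,"fingers":1},{"dp":[-0.8,-0.1,4.3],"twist":0,"fingers":1},{"dp":[-0.8,-0.1,4.3],"twist":0,"fingers":1}]'
python3 -m jog '[{"dp":[-0.2,0,0],"twist":0,"fingers":1},{"dp":[-0.4,0,0],"twist":0,"fingers":1},{"dp":[-0.6,0,0],"twist":0,"fingers":1},{"dp":[-0.6,0,0],"twist":0,"fingers":1}]'
python3 - <<'E'
from h import *
o=env.get_obs(); print(w2sh(o['tool_pos']),o['force'],o['wrist_torque'])
E
```

```text
time_s: 2.7
tool_pos: [0.5616, 0.1311, 0.0705]
tool_rot: [179.9, -0.0, 99.8]
force: [-0.3, -0.5, 0.3]
grip_width: 0.0869
grasp_force: 0.0
time_s: 3.2
tool_pos: [0.5619, 0.1253, 0.0695]
tool_rot: [-180.0, 0.0, 99.8]
force: [0.6, -0.1, -0.3]
grip_width: 0.087
grasp_force: 0.0
[-0.0209016   0.1276111   0.06950987] [ 0.62847602 -0.12444601 -0.28624734] [-0.05459129  0.05532451 -0.03092715]
```

```bash
for r in 1; do python3 -m jog '[{"dp":[-0.2,0,0],"twist":0,"fingers":1},{"dp":[-0.4,0,0],"twist":0,"fingers":1},{"dp":[-0.4,0,0],"twist":0,"fingers":1}]'; done
python3 -m jog '[{"dp":[-0.2,0,0],"twist":0,"fingers":1},{"dp":[-0.4,0,0],"twist":0,"fingers":1},{"dp":[-0.4,0,0],"twist":0,"fingers":1}]'
python3 -m jog '[{"dp":[-0.2,0,0],"twist":0,"fingers":1},{"dp":[-0.4,0,0],"twist":0,"fingers":1},{"dp":[-0.4,0,0],"twist":0,"fingers":1}]'
python3 - <<'E'
from h import *
o=env.get_obs(); print(w2sh(o['tool_pos']),o['force'],o['wrist_torque'])
c=cam('top'); np.save('top1.npy',c,allow_pickle=True)
E
```

```text
time_s: 3.58
tool_pos: [0.5624, 0.1217, 0.0695]
tool_rot: [-180.0, -0.0, 99.8]
force: [-0.9, 1.5, -0.4]
grip_width: 0.0867
grasp_force: 0.6
time_s: 3.95
tool_pos: [0.5634, 0.1172, 0.0695]
tool_rot: [180.0, 0.0, 99.8]
force: [0.0, 0.7, -1.5]
grip_width: 0.0872
grasp_force: 0.3
time_s: 4.32
tool_pos: [0.564, 0.1133, 0.0696]
tool_rot: [180.0, 0.0, 99.8]
force: [-0.4, 0.6, 0.2]
grip_width: 0.0868
grasp_force: 0.3
[-0.02085212  0.11545786  0.06955727] [-0.37888639  0.62336432  0.19219884] [ 0.02562442  0.14527192 -0.06447104]
```

```bash
python3 -m jog '[{"dp":[-0.2,0,0],"twist":0,"fingers":1},{"dp":[-0.4,0,0],"twist":0,"fingers":1},{"dp":[-0.5,0,0],"twist":0,"fingers":1},{"dp":[-0.5,0,0],"twist":0,"fingers":1}]'
python3 - <<'E'
from h import *
o=env.get_obs(); print(w2sh(o['tool_pos']),o['force'],o['wrist_torque'])
c=cam('side'); np.save('side1.npy',c,allow_pickle=True)
cv2.imwrite('pics/side3.png',cv2.resize(c['pixels'][145:250,230:370],(800,600),interpolation=cv2.INTER_CUBIC))
E
```

```text
time_s: 4.88
tool_pos: [0.5649, 0.1086, 0.0696]
tool_rot: [180.0, 0.0, 99.8]
force: [-0.4, 0.6, -0.1]
grip_width: 0.0873
grasp_force: 0.5
[-0.02081566  0.11069262  0.06960929] [-0.42912785  0.55117012 -0.14157979] [ 0.10701859  0.19680612 -0.04520757]
```

View pics/side3.png

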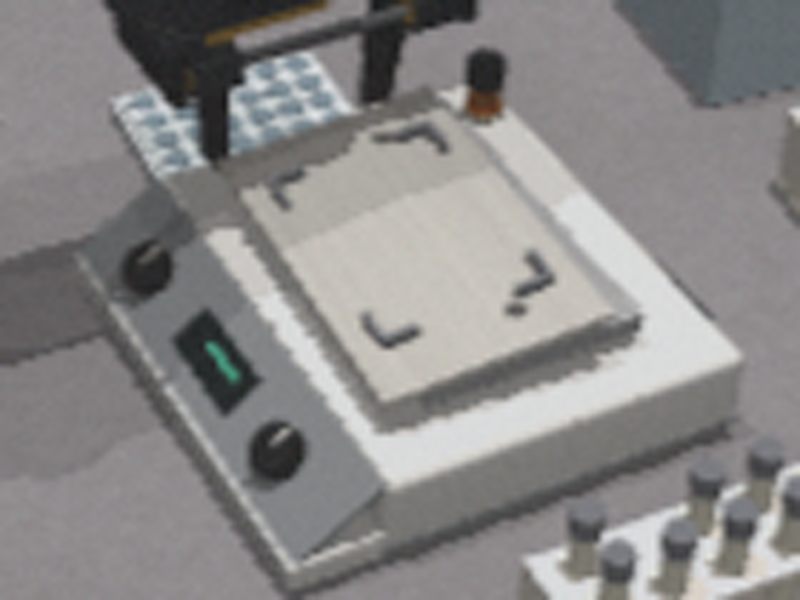

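The plate has moved right and turned straighter. Its front right corner is at crop (383,403), rear right at (618,315), front left at (240,190), and the platform's rear right corner peeks out at (640,315). I'll refit from this.

```bash
cat > fit2.py <<'E'
from h import *
from scipy.optimize import least_squares
import sys
S=lambda u,v:(230+(u+.5)/5.714-.5,145+(v+.5)/5.714-.5)
def fit(s,pts):
    def plate(p,q):
        c,n=np.cos(p[2]),np.sin(p[2]); x=p[0]+c*q[0]-n*q[1]; y=p[1]+n*q[0]+c*q[1]
        return sh2w(x,y,.075+.0964*(x+.061)+.005)
    r=least_squares(lambda p:np.ravel([np.subtract(pix(s,plate(p,q)),S(*u)) for u,q in pts]),[-.02,0,0])
    print('plate',r.x.round(4),r.fun.round(1))
if __name__=='__main__':
    s=np.load('side0.npy',allow_pickle=True).item(); C=[(.062,-.1),(-.062,-.1),(-.062,.1),(.062,.1)]
    fit(s,list(zip([(588,302),(358,385),(210,150),(415,75)],C)))
    fit(s,list(zip([(618,315),(383,403),(240,190)],C)))
    for p in [(.061,-.099,.075),(-.061,-.099,.075),(.061,.099,.075)]:
        u=pix(s,sh2w(*p)); print((u[0]-229.5)*5.714,(u[1]-144.5)*5.714)
E
python3 fit2.py
```

```text
plate [-0.0206  0.0107 -0.0705] [ 0.7  0.1 -0.1  0.6 -1.  -0.8  0.4 -0.3]
plate [-0.0166 -0.0102 -0.0562] [ 1.   1.4  1.1  1.7 -2.5 -4.1]
642.5861153089027 315.03383629204166
424.8745452071372 392.29982216893364
443.64753284981447 97.79588348495388
```

```bash
python3 -m jog '[{"dp":[1,0,0],"twist":0,"fingers":1},{"dp":[3,0,-1],"twist":0,"fingers":1},{"dp":[8,0,-5],"twist":0,"fingers":1},{"dp":[13,0,-10],"twist":0,"fingers":1},{"dp":[13,0,-10],"twist":0,"fingers":1}]'
cat > track.py <<'E'
from h import *
from scipy.optimize import least_squares
from fit2 import S
T=lambda u,v:(240+(u+.5)/5.4545-.5,140+(v+.5)/5.4545-.5)
HT={'top':[(148,236),(378,212),(168,386),(394,364),(140,276),(394,245)],'side':[(425,115),(525,265),(350,322),(262,165),(490,297)]}
Q0=(-.020,.0118,-.076); K=.0964
ang=lambda p,q:(p[0]+np.cos(p[2])*q[0]-np.sin(p[2])*q[1],p[1]+np.sin(p[2])*q[0]+np.cos(p[2])*q[1])
def zt(x,k=K): return .080+k*(x+.061)
def track(new,tag=''):
    obs=[]
    for n,h in HT.items():
        a=np.load(f'{n}0.npy',allow_pickle=True).item(); b=new[n]
        U=8; A,B=[cv2.resize(cv2.cvtColor(i['pixels'],cv2.COLOR_BGR2GRAY),None,fx=U,fy=U,interpolation=cv2.INTER_CUBIC) for i in(a,b)]
        for u in h:
            u=(T if n=='top' else S)(*u); p=[int((x+.5)*U) for x in u]; w=int(5.5*U); s=int(13*U)
            m=cv2.matchTemplate(B[p[1]-s:p[1]+s,p[0]-s:p[0]+s],A[p[1]-w:p[1]+w,p[0]-w:p[0]+w],cv2.TM_CCOEFF_NORMED)
            _,sc,_,l=cv2.minMaxLoc(m); d=np.array(l)/U-(s-w)/U
            # initial plate coordinates of the point
            z=.085
            for _ in range(15):
                q=w2sh(world(a,*u,z=z)); z=zt(q[0])
            dx,dy=q[0]-Q0[0],q[1]-Q0[1]; c,k=np.cos(Q0[2]),np.sin(Q0[2]); loc=(c*dx+k*dy,-k*dx+c*dy)
            obs.append((b,np.array(u)+d,loc,sc))
    def res(p):
        r=[]
        for b,u,l,sc in obs:
            x,y=ang(p,l); r.append((np.subtract(pix(b,sh2w(x,y,zt(x,p[3])-(p[4] if len(p)>4 else 0))),u))*(sc>.75))
        return np.ravel(r)
    for f in ('tilted','free tilt'):
        g=(lambda p:res([*p[:3],K])) if f=='tilted' else res
        r=least_squares(g,[*Q0,K][:3 if f=='tilted' else 4],loss='soft_l1',f_scale=.3,x_scale=.01)
        print(tag,f,'x y yaw',r.x.round(4),'rms px',np.sqrt(np.mean(r.fun**2)).round(2))
    print([round(o[3],2) for o in obs]); print(res(np.r_[r.x]).round(1).tolist())
if __name__=='__main__':
    import sys
    new={n:cam(n) for n in('top','side')}
    for n in new: np.save(f'{n}{sys.argv[1]}.npy',new[n],allow_pickle=True)
    track(new)
    o=env.get_obs(); print(w2sh(o['tool_pos']),o['tool_rot'],o['force'])
E
python3 track.py 2
```

```text
time_s: 5.55
tool_pos: [0.5433, 0.243, 0.1733]
tool_rot: [179.6, -0.2, 100.2]
force: [0.7, 0.2, 0.1]
grip_width: 0.087
grasp_force: 0.0
 tilted x y yaw [-0.017  -0.003  -0.0484] rms px 0.1
 free tilt x y yaw [-0.017  -0.003  -0.0486  0.0993] rms px 0.1
[0.92, 0.96, 0.95, 0.94, 0.95, 0.98, 0.74, 0.98, 0.98, 0.98, 0.98]
[-0.2, 0.2, -0.1, 0.0, -0.0, -0.2, 0.2, -0.0, -0.1, -0.1, 0.1, 0.1, 0.0, -0.0, 0.1, -0.1, -0.1, 0.0, -0.1, -0.0, -0.0, 0.1]
[-0.02061673  0.24236228  0.17044168] [ 1.79878206e+02 -2.31192619e-02  9.99483564e+01] [ 0.10491797 -0.04884912 -0.24268874]
```

```bash
python3 -c "
from h import *
print(env.get_obs()['qpos'].round(1))
for y in(189.7,9.7): print(dp(-.11,-.003,.17,y),dp(-.11,-.003,.068,y),np.linalg.norm(sh2w(-.11,-.003,0)))"
```

```text
[-44.5  13.4  21.1  96.5  -5.1  71.  -12.2]
(array([-2.449e+01, -9.050e+00,  2.000e-02]), np.float64(-89.8)) (array([-24.5 ,  -9.07,  10.22]), np.float64(-89.8)) 0.4964150200240068
(array([-2.449e+01, -9.050e+00,  2.000e-02]), np.float64(90.2)) (array([-24.5 ,  -9.07,  10.22]), np.float64(90.2)) 0.4964150200240068
```

```bash
python3 -m jog '[{"dp":[-3,-1.5,0],"twist":10,"fingers":1},{"dp":[-6,-3,0],"twist":20,"fingers":1},{"dp":[-9,-4.5,0],"twist":30,"fingers":1},{"dp":[-12,-6,0],"twist":40,"fingers":1},{"dp":[-15,-7,0],"twist":50,"fingers":1},{"dp":[-18,-8,0],"twist":60,"fingers":1},{"dp":[-21,-9,0],"twist":70,"fingers":1},{"dp":[-24.5,-9,0],"twist":80,"fingers":1}]'
python3 -c "
from h import *
print(env.get_obs()['qpos'].round(1))
for y in(9.7,): print(dp(-.11,-.003,.068,y))"
```

```text
time_s: 6.65
tool_pos: [0.4938, -0.0226, 0.1679]
tool_rot: [-180.0, 0.2, 19.3]
force: [0.7, -0.3, -0.7]
grip_width: 0.0872
grasp_force: 0.0
[-35.8   0.8  36.  110.   -0.5  69.5 -70.3]
(array([ 0.38, -0.3 ,  9.99]), np.float64(9.6))
```

```bash
python3 -m jog '[{"dp":[0.2,-0.3,0],"twist":9.6,"fingers":1},{"dp":[0.2,-0.3,3],"twist":9.6,"fingers":1},{"dp":[0.2,-0.3,6],"twist":9.6,"fingers":1},{"dp":[0.2,-0.3,8.5],"twist":9.6,"fingers":1},{"dp":[0.2,-0.3,10],"twist":9.6,"fingers":1},{"dp":[0.2,-0.3,10],"twist":9.6,"fingers":1},{"dp":[0.2,-0.3,10],"twist":9.6,"fingers":1}]'
python3 -c "
from h import *
o=env.get_obs();print(o['tool_rot'],w2sh(o['tool_pos']),dp(-.092,-.003,.068,9.7))"
```

```text
time_s: 7.52
tool_pos: [0.497, -0.0168, 0.0702]
tool_rot: [180.0, -0.1, 10.2]
force: [0.9, 0.2, -0.3]
grip_width: 0.0872
grasp_force: 0.0
[ 1.79987191e+02 -5.79914119e-02  1.01549398e+01] [-0.10876738 -0.0014922   0.07015331] (array([1.68, 0.16, 0.22]), np.float64(0.5))
```

Now I'll creep forward to square the plate with both fingers, reaching TCP x of about -0.086.

```bash
python3 -m jog '[{"dp":[0.5,0.1,0.2],"twist":0.5,"fingers":1},{"dp":[1.0,0.1,0.2],"twist":0.5,"fingers":1},{"dp":[1.3,0.1,0.2],"twist":0.5,"fingers":1},{"dp":[1.5,0.1,0.2],"twist":0.5,"fingers":1},{"dp":[1.5,0.1,0.2],"twist":0.5,"fingers":1}]'
python3 -m jog '[{"dp":[0.1,0,0],"twist":0,"fingers":1},{"dp":[0.2,0,0],"twist":0,"fingers":1},{"dp":[0.3,0,0],"twist":0,"fingers":1},{"dp":[0.4,0,0],"twist":0,"fingers":1},{"dp":[0.4,0,0],"twist":0,"fingers":1}]'
python3 -m jog '[{"dp":[0.1,0,0],"twist":0,"fingers":1},{"dp":[0.2,0,0],"twist":0,"fingers":1},{"dp":[0.3,0,0],"twist":0,"fingers":1},{"dp":[0.4,0,0],"twist":0,"fingers":1},{"dp":[0.4,0,0],"twist":0,"fingers":1}]'
python3 track.py 3
```

```text
time_s: 8.15
tool_pos: [0.5116, -0.0146, 0.0676]
tool_rot: [180.0, 0.0, 9.7]
force: [-0.5, 0.2, 0.3]
grip_width: 0.0867
grasp_force: 0.0
time_s: 8.78
tool_pos: [0.5149, -0.0141, 0.0674]
tool_rot: [-180.0, 0.1, 9.7]
force: [-1.5, -0.5, 1.6]
grip_width: 0.0869
grasp_force: 1.1
time_s: 9.4
tool_pos: [0.5196, -0.0134, 0.0675]
tool_rot: [180.0, -0.0, 9.7]
force: [-2.3, -1.8, 0.2]
grip_width: 0.0871
grasp_force: 1.0
 tilted x y yaw [-0.0137 -0.0013 -0.0229] rms px 0.11
 free tilt x y yaw [-0.014  -0.0015 -0.0242  0.1054] rms px 0.1
[0.96, 0.61, 0.41, 0.37, 0.97, 0.43, 0.74, 0.93, 0.5, 0.35, 0.98]
[-0.1, 0.2, -0.0, -0.0, 0.0, -0.0, 0.0, -0.0, 0.1, -0.3, -0.0, 0.0, 0.0, -0.0, -0.0, -0.1, -0.0, 0.0, 0.0, -0.0, 0.0, 0.2]
[-0.08600097 -0.00189533  0.06754189] [ 1.79992942e+02 -2.34002748e-02  9.69467945e+00] [-2.25713476 -1.33081495  0.59665299]
```

```bash
python3 -m jog '[{"dp":[0.1,0,0],"twist":0,"fingers":1},{"dp":[0.2,0,0],"twist":0,"fingers":1},{"dp":[0.3,0,0],"twist":0,"fingers":1},{"dp":[0.4,0,0],"twist":0,"fingers":1},{"dp":[0.4,0,0],"twist":0,"fingers":1}]'
python3 -m jog '[{"dp":[0.1,0,0],"twist":0,"fingers":1},{"dp":[0.2,0,0],"twist":0,"fingers":1},{"dp":[0.3,0,0],"twist":0,"fingers":1},{"dp":[0.3,0,0],"twist":0,"fingers":1}]'
python3 track.py 4
```

```text
time_s: 10.12
tool_pos: [0.5233, -0.0124, 0.0676]
tool_rot: [-180.0, -0.0, 9.7]
force: [-2.6, -1.3, 2.3]
grip_width: 0.0867
grasp_force: 1.5
time_s: 10.62
tool_pos: [0.5265, -0.012, 0.0676]
tool_rot: [-180.0, -0.0, 9.7]
force: [-3.9, -1.0, 2.7]
grip_width: 0.0874
grasp_force: 1.4
 tilted x y yaw [-0.0073 -0.0004 -0.0105] rms px 0.07
 free tilt x y yaw [-0.0076 -0.0006 -0.0114  0.1046] rms px 0.06
[0.94, 0.62, 0.41, 0.44, 0.95, 0.43, 0.59, 0.87, 0.44, 0.35, 0.96]
[-0.1, 0.0, -0.0, -0.0, 0.0, -0.0, 0.0, 0.0, 0.1, -0.0, -0.0, 0.0, 0.0, -0.0, 0.0, -0.1, 0.0, -0.0, 0.0, -0.0, -0.0, 0.2]
[-0.07894401 -0.00172729  0.06760578] [-1.79994931e+02 -2.84669521e-02  9.69767338e+00] [-2.63104678  0.19174491  2.1221617 ]
```

```bash
python3 -m jog '[{"dp":[0.1,0,0],"twist":0,"fingers":1},{"dp":[0.2,0,0],"twist":0,"fingers":1},{"dp":[0.3,0,0],"twist":0,"fingers":1},{"dp":[0.4,0,0],"twist":0,"fingers":1},{"dp":[0.4,0,0],"twist":0,"fingers":1}]'
python3 -m jog '[{"dp":[0.1,0,0],"twist":0,"fingers":1},{"dp":[0.2,0,0],"twist":0,"fingers":1},{"dp":[0.3,0,0],"twist":0,"fingers":1},{"dp":[0.3,0,0],"twist":0,"fingers":1}]'
python3 track.py 5
```

```text
time_s: 11.35
tool_pos: [0.5311, -0.0113, 0.0677]
tool_rot: [180.0, -0.1, 9.7]
force: [0.6, -0.3, -0.3]
grip_width: 0.087
grasp_force: 0.0
time_s: 11.85
tool_pos: [0.5334, -0.0109, 0.0676]
tool_rot: [180.0, -0.0, 9.7]
force: [0.6, 0.2, -0.6]
grip_width: 0.0877
grasp_force: 0.0
 tilted x y yaw [-0.002  -0.0006 -0.0172] rms px 0.1
 free tilt x y yaw [-1.070e-02  1.000e-04 -3.840e-02  4.431e-01] rms px 0.0
[0.91, 0.59, 0.42, 0.35, 0.93, 0.41, 0.56, 0.45, 0.36, 0.36, 0.45]
[0.0, -0.0, -0.0, 0.0, 0.0, -0.0, -0.0, -0.0, 0.0, 0.0, -0.0, 0.0, -0.0, -0.0, 0.0, -0.0, 0.0, -0.0, 0.0, -0.0, -0.0, -0.0]
[-0.07215579 -0.00182759  0.06752818] [-1.79998283e+02 -3.99355747e-03  9.69003640e+00] [-0.59046492 -0.88598098 -0.00356557]
```

The force fell to zero, so it has probably dropped onto the pins. I'll back off, rise and look.

```bash
python3 -m jog '[{"dp":[-1.5,0,0],"twist":0,"fingers":1},{"dp":[-3,0,0],"twist":0,"fingers":1},{"dp":[-3,0,-5],"twist":0,"fingers":1},{"dp":[-3,0,-10],"twist":0,"fingers":1},{"dp":[-3,-5,-12],"twist":0,"fingers":1},{"dp":[-3,-11,-12],"twist":0,"fingers":1},{"dp":[-3,-17,-12],"twist":0,"fingers":1},{"dp":[-3,-23,-12],"twist":0,"fingers":1}]'
cat > look.py <<'E'
from h import *
import sys
c=cam('side');t=cam('top'); d=sys.argv[1]
for x in(-.05,-.03,.0,.03,.045):
    print(x,[round(float(np.median([world(t,u+i,v+j)[2] for i in(-1,0,1) for j in(-1,0,1)])),4) for y in(-.08,-.05,0.,.05,.08) for u,v in[pix(t,sh2w(x,y,.08))]])
a=cv2.resize(c['pixels'][145:250,230:370],(700,525),interpolation=cv2.INTER_CUBIC)
cv2.imwrite(f'pics/side{d}.png',a)
E
python3 track.py 6; python3 look.py 6
```

```text
time_s: 12.95
tool_pos: [0.4636, 0.2117, 0.1879]
tool_rot: [-180.0, -0.0, 9.7]
force: [0.7, -0.0, -1.3]
grip_width: 0.0867
grasp_force: 0.0
 tilted x y yaw [-0.0012 -0.0005 -0.0195] rms px 0.24
 free tilt x y yaw [ 0.0005 -0.0006 -0.0184  0.0072] rms px 0.17
[0.92, 0.88, 0.88, 0.61, 0.93, 0.85, 0.56, 0.37, 0.4, 0.96, 0.45]
[0.1, 0.3, -0.2, 0.1, -0.1, -0.0, 0.0, -0.0, -0.0, -0.6, 0.2, -0.2, 0.0, -0.0, 0.0, -0.0, 0.0, 0.0, -0.2, 0.0, 0.0, -0.0]
[-0.1045443   0.23587431  0.18725442] [-1.79838451e+02  4.06127023e-02  1.03417149e+01] [ 0.44239379 -0.67497039 -0.21310012]
-0.05 [0.08, 0.0803, 0.0787, 0.0803, 0.08]
-0.03 [0.0806, 0.0801, 0.0799, 0.0799, 0.0783]
0.0 [0.0812, 0.0786, 0.0817, 0.0811, 0.0811]
0.03 [0.0794, 0.0811, 0.0803, 0.0816, 0.0789]
0.045 [0.0776, 0.0827, 0.0815, 0.082, 0.081]
```

View pics/side6.png

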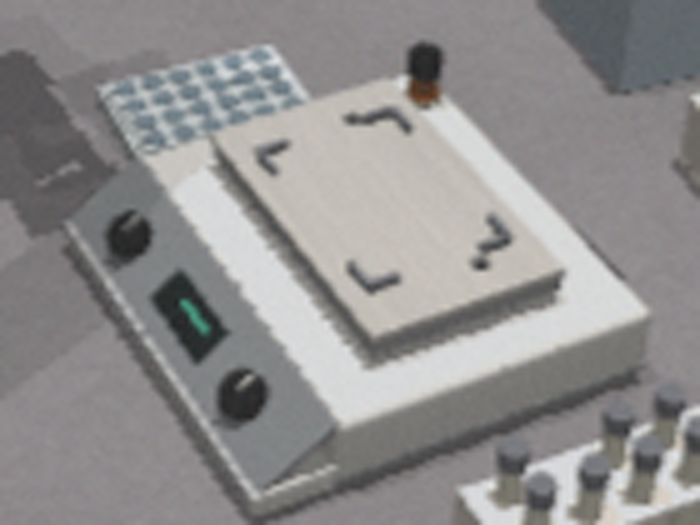

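The plate (crop corners (375,340), (562,272), (212,135)) now lies level and flush over the platform. I'll confirm that with a plane fit on the depth.

```bash
python3 - <<'E'
from h import *
for n in('top6','side6','top0'):
    t=np.load(n+'.npy',allow_pickle=True).item(); out=[]
    for name,xs,ys in(('plate',(-.053,.053),(-.09,.09)),('front strip',(-.095,-.07),(-.11,.11)),('rear',(.072,.1),(-.11,.07))):
        z0=.08 if name=='plate' else .055
        g=set()
        for x in np.linspace(*xs,60):
            for y in np.linspace(*ys,90):
                u,v=pix(t,sh2w(x,y,z0)); g.add((int(round(u)),int(round(v))))
        W=np.array([w2sh(world(t,u,v)) for u,v in g if t['depth'][v,u]>0])
        A=np.c_[W[:,:2],np.ones(len(W))]; k=np.abs(W[:,2]-np.median(W[:,2]))<.02
        for _ in range(4):
            s=np.linalg.lstsq(A[k],W[k,2],rcond=None)[0]; r=W[:,2]-A@s; k=np.abs(r)<max(.0025,2*np.median(abs(r)))
        print(n,name,'slopes x,y',s[:2].round(4),'z0',s[2].round(4),len(W),'err',(r[k].std()/np.sqrt(k.sum())).round(5))
E
```

```text
top6 plate slopes x,y [-0.0039  0.0021] z0 0.0808 1932 err 6e-05
top6 front strip slopes x,y [-0.0347  0.0013] z0 0.0529 609 err 0.0001
top6 rear slopes x,y [-0.0493  0.0018] z0 0.0601 530 err 0.00013
side6 plate slopes x,y [-0.0033 -0.0005] z0 0.0804 1546 err 3e-05
side6 front strip slopes x,y [-0.0175  0.0017] z0 0.054 509 err 6e-05
side6 rear slopes x,y [-0.0499 -0.0024] z0 0.0595 432 err 8e-05
top0 plate slopes x,y [0.0831 0.005 ] z0 0.0859 1933 err 8e-05
top0 front strip slopes x,y [-0.0685 -0.0035] z0 0.0497 611 err 0.00015
top0 rear slopes x,y [-0.0402 -0.0021] z0 0.0588 530 err 0.00013
```

The plate is level, with slopes under 0.004, and its top is at 80 mm, so it is home. The bystanders were never touched and the arm is clear.

```bash
python3 -c "
from cell import env
print(env.sign_off())"
```

```text
the job is handed in; nothing more can be done
None
```

The adapter plate is on both pins and lies flat on the platform: depth readings from both cameras put its top at 80 mm with slopes under 0.004. The arm was clear of the bench items, and I handed the job in at about 13 s of the 58 s; the judge's verdict was not shown.

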